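Spent battery through the swing flap

ROBOT

A 7-joint arm with a two-finger parallel gripper is mounted at the origin on the work surface. World frame = base frame: x ahead of the robot, y to its left, z up, the work surface at z = 0. Lengths are in m, angles in rad, forces in N, time in s.
With the tool pointing down it reaches from about 0.4 to 0.75 m from the base axis. Payload 19.5 kg.
Tool frame: the origin (TCP) lies midway between the tips of the shut fingers; the grasp point (between the pads) lies 19 mm behind it (ctrl.grip_depth is the distance from the TCP to the grasp point, in m); z points along the fingers, y is the line along which they close (so a half turn about z gives the same grasp; the last joint's range is limited). The gripper opens to 85 mm and grips with 20 to 120 N. Pads are 22 mm wide; open, the fingers measure 114 mm over their backs; the gripper's body (76 mm by 85 mm) begins 54 mm behind the grasp point. The pads swing forward as they close: fully open they stand 13 mm farther back than shut.
Start: joints at [-1.173, 0.707, -0.028, 1.485, 0.022, 0.951, -0.075], TCP at [0.245, 0.52, 0.231] pointing down, gripper open.
Joint ranges: [-2.71, 2.71], [-0.32, 2.16], [-1.57, 1.52], [0, 2.45], [-1.46, 4.6], [0, 2.02], [-2.83, 2.83]. Speed limits (rad/s): [1.89, 1.89, 2.57, 2.57, 3.01, 3.01, 3.01].

INTERFACE

Orientations are given as a unit quaternion [x, y, z, w].
In Python, from bench import monitor, get_image, camera_model, order, ctrl gives the robot as it stands.
- The arm moves only by the tool arm_command, never from a script. Its argument "commands" is one flat list of numbers, 6 for each row, row after row: the shift along the tool's x, y, z as a fraction of full scale, then the turn, a rotation vector about the tool's x, y, z as a fraction of full scale. A call has 1 to 5 rows; each row shifts and turns the commanded pose from where the row before left it, along the tool's axes as they then stand; what a row does not reach is not made up. Full scale, the value 1, is 60 mm for a shift and 10 degrees for a turn. A row lasts 1/8 s, in which the tool goes at most 62.5 mm and 10.7 degrees, less where a joint would pass 70% of its speed; a pose out of reach is approached as far as the arm can. A call with a number of a shift or a turn outside -1 to 1 is refused whole. A call with a gripper value outside its range is refused whole. "jaw" is the opening in per cent of the stroke, from 0 (shut) to 100 (fully open), set as the call begins (left out, the last holds). The fingers move at their own pace and stop on an object; "newtons" is the grip in N (left out, the last holds). Time passes only in rows, so rows that do not move let the fingers close. It gives the time, the measured TCP pose, the force, the opening and the grip force at its end, in the units of the state.
- monitor.get_obs(): the state, without advancing time (a new reading comes with each control period).
- get_image(name): name is "side" or "top" or "wrist"; returns the picture (384x512x3 uint8, red, green, blue); there is no depth.
- camera_model(name): a dict with "K" (3x3 intrinsics, pixels), "dist" ([k1, k2, p1, p2, k3] as OpenCV has them; the pictures are not rectified), "extrinsics" (4x4, takes a point from world to camera coordinates). Camera axes: x right, y down, z forward; pixel columns grow to the right and rows downward; lengths in m; the calibration is good to about 2 mm. A picture is of the moment at which its call begins: read the wrist's pose just before it. camera_model takes no time and is no camera call; for the wrist camera it gives the pose at the moment of the call.
- order.close_job(): hands the job in; it is judged then, once.
The state is a dict: "time_s": time; "joint_pos": joint angles; "joint_vel": joint speeds; "joint_efforts": joint torques, N m; "position": TCP position; "eef_rot": TCP orientation; "force": force on the tool from outside, world axes, zero at the start; "moment": the same for the moment, N m; "gripper_width": finger opening in m; "finger_force": force on a finger pad.
Only numpy, scipy, OpenCV 4.12 (cv2) and the standard library are available. Lean on these libraries where they do the work, as an engineer would, in place of code of your own. Each camera call takes 0.05 s, during which the arm holds its last target. There are 200 camera calls.

TASK

Put the spent block battery into the white battery bin without grasping or lifting it: with one finger push the bin's self-closing metal flap open and keep it open, and with the other finger push the battery along the sill and over the lip so that it drops into the bin. Do not shove the flap open with the battery itself. Afterwards let the flap close and leave the things standing around undisturbed.

Things in the scene. Friction and masses are not known exactly. Their poses are not given: they have to be found in the camera images.
- bin: White plastic battery bin, fixed, 266 long (x) by 200 wide (y). Origin on the table under the middle of the lip; +x points from the sill into the mouth, z up. From x = -130 to 0 a flat sill 130 above the table, with 4 high rims at |y| = 94 to 100. From x = 0 to 130 the mouth under the flap: a chamber whose floor is 6 above the table.
- lip (a point): Middle of the lip, the edge of the sill where the mouth begins: bin x = 0, y = 0, 130 above the table; axes as the bin. Beside the mouth stand cheeks (|y| = 94 to 100, top 184 above the table); behind it the back wall (bin x = 130 to 136, top 174).
- flap (a joint): Angle (rad) of the bare aluminium swing flap, 180 wide (y), 131 long, 3 thick, hinged on a pin along y at its far upper edge. 0 = shut, sloping 0.37 rad down towards the sill. Grows to at most 0.95 as it swings inward and down, pushed on its upper face forward or down. A spring shuts it: about 0.6 N at the free edge when shut, 5 N at 50 mm from the pin when wide open.
- flap_edge (a point): Middle of the flap's free lower edge (mid-thickness); moves with the flap. Shut: bin x = 3, 133 above the table, just past the lip.
- battery: The spent block battery: a rounded dark block with a brass band and two small studs at its +y end, 26.5 (its x) x 46 (its y; 49 with the studs) x 17.5 high, 30 to 65 g, lying on its broad face on the sill, long side roughly across the sill. Origin: centre of its underside.
- alarm: White plastic smoke alarm lying on the table, disc 108 across, 34 high, origin under its centre. Leave alone.
- jar: Glass jar with steel cap standing on the table, 68 across, 95 high, origin under its centre. Leave alone.
- torch: Aluminium hand torch standing head down on the table, 42 across at the foot, 28 above, 115 high, origin under its centre. Leave alone.
- flap_pin (a point): Middle of the flap's hinge pin (8 thick, along y): bin x = 125, 180 above the table. Nothing covers the mouth from above but the flap.
There are look-alikes about, which are no part of the job. What is shaped like the battery but red is not meant.

How it is judged:
By the outcome, as a careful person would: the job done as asked, in the order asked, and still so for the second after the job is handed in, with the robot touching nothing.
It also fails if it takes over 35 s, if anything falls off the work surface, if the arm or the gripper's body presses on something with over 40 N, if the wrist force passes 120 N, or if a joint passes its speed limit or range.

## Working session

There is one attempt and no reset: what is moved stays moved. The work goes in short steps, Python scripts to look and compute and a tool call to move; the robot and the scene stay as the last step left them, time stands still between calls to the robot, and variables do not carry over. Pictures are saved under pics/ and viewed, at most 10 in all, crops included, and the job is handed in when it is done.

Besides the shell and the picture viewer there is one more tool, called after "Call:" as name(argument=value, ...), one argument or row to a line, values as JSON. arm_command: Moves the arm, as the interface text tells. Its arguments: {"type":"object","properties":{"commands":{"type":"array","items":{"type":"number"}},"jaw":{"type":"number"},"newtons":{"type":"number"}},"required":["commands"]}

```bash
mkdir -p pics; ls; python3 - <<'E'
from bench import monitor,get_image,camera_model
import cv2,numpy as np
o=monitor.get_obs();print(o)
a=[]
for n in ("side","top"):
    im=get_image(n);cv2.imwrite(f'pics/{n}0.png',im[:,:,::-1]);m=camera_model(n);print(n,m)
E
```

```text
pics
{'time_s': 0.0, 'joint_pos': array([-1.17268459,  0.70709615, -0.02765351,  1.48497504,  0.02200098,
        0.95089842, -0.07550426]), 'joint_vel': array([-0.0001428 , -0.00074461,  0.00036928, -0.00054155, -0.00052537,
        0.00152796,  0.00200376]), 'joint_efforts': array([ 6.04072902e-04, -8.83229756e+01,  1.23464607e+00, -2.36170113e+01,
        1.69090438e-02,  6.54591931e-03,  3.36494693e-06]), 'position': array([0.24469366, 0.52005588, 0.23083671]), 'eef_rot': array([ 2.18126136e-01,  9.75920437e-01, -5.25718874e-04, -1.11798697e-04]), 'force': array([-0.50060157,  0.47164931,  0.01294002]), 'moment': array([-0.0395522 ,  0.00649958,  0.05835333]), 'finger_force': 0.0, 'gripper_width': 0.08540257285217544}
side {'K': array([[452.76619625,   0.        , 257.83849262],
       [  0.        , 452.76619625, 188.439165  ],
       [  0.        ,   0.        ,   1.        ]]), 'dist': array([0.04236692, 0.        , 0.        , 0.        , 0.        ]), 'extrinsics': array([[ 0.83621465, -0.54839825,  0.00210403, -0.41162031],
       [-0.30339826, -0.46582027, -0.83124062,  0.26710245],
       [ 0.456831  ,  0.69445722, -0.55590881,  0.89324831],
       [ 0.        ,  0.        ,  0.        ,  1.        ]])}
top {'K': array([[349.69207755,   0.        , 260.43937581],
       [  0.        , 349.69207755, 183.30358732],
       [  0.        ,   0.        ,   1.        ]]), 'dist': array([-0.06141303,  0.        ,  0.        ,  0.        ,  0.        ]), 'extrinsics': array([[-0.01416627, -0.99908771, -0.04028724,  0.06899449],
       [-0.98848177,  0.02006465, -0.15000402,  0.53112791],
       [ 0.15067552,  0.0376982 , -0.98786423,  0.80560881],
       [ 0.        ,  0.        ,  0.        ,  1.        ]])}
```

View pics/side0.png

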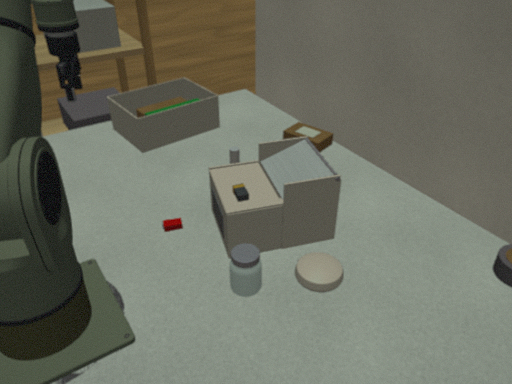

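View pics/top0.png

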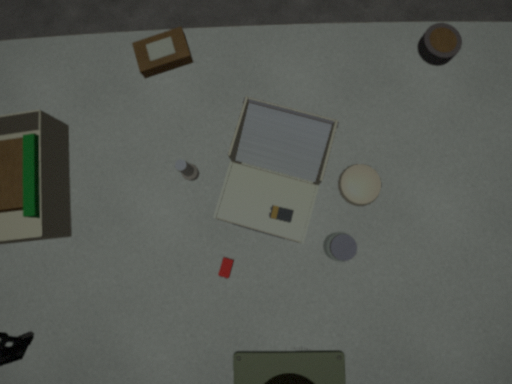

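Side view: the bin is around (270,195) with the battery on its sill at (241,191). Top view: the sill corners are near (216,218), (301,241), (319,184), (232,164), and the battery is at (282,213) with its brass band to the left (+y). The jar, alarm and torch stand beside the bin. I'll measure more finely from a crop.

```bash
cat > h.py <<'E'
import cv2,numpy as np
from bench import monitor,get_image,camera_model
def ray(n,uv,z,m=None):
    m=m or camera_model(n);p=cv2.undistortPoints(np.array(uv,float).reshape(-1,1,2),m['K'],m['dist'])[:,0]
    R=m['extrinsics'][:3,:3];c=-R.T@m['extrinsics'][:3,3]
    d=np.c_[p,np.ones(len(p))]@R
    return c+d*((z-c[2])/d[:,2])[:,None]
def proj(n,P):
    m=camera_model(n);E=m['extrinsics']
    return cv2.projectPoints(np.array(P,float).reshape(-1,1,3),cv2.Rodrigues(E[:3,:3])[0],E[:3,3],m['K'],m['dist'])[0][:,0]
E
python3 - <<'E'
from h import *
im=cv2.imread('pics/top0.png')[90:255,200:400];c=cv2.resize(im,None,fx=4,fy=3.6,interpolation=cv2.INTER_CUBIC)
c=cv2.resize(im,None,fx=3.6,fy=3.6,interpolation=cv2.INTER_CUBIC)
c=cv2.convertScaleAbs(c,alpha=1.6)
cv2.imwrite('pics/c.png',c)
print(ray('top',[(216,218),(301,241),(319,184),(232,164)],.134))
t=cv2.imread('pics/top0.png');hsv=cv2.cvtColor(t,cv2.COLOR_BGR2HSV)
s=np.zeros(t.shape[:2],np.uint8);s[195:232,255:305]=1
print(hsv[200:226:3,266:300:3,2])
m=((hsv[...,2]<75)|((hsv[...,1]>110)))&(s>0)
r=cv2.minAreaRect(np.argwhere(m)[:,::-1].astype(np.float32));print(r)
print(ray('top',cv2.boxPoints(r),.1475),ray('top',[r[0]],.1475))
E
```

```text
[[ 0.44507059  0.15239009  0.134     ]
 [ 0.39401328 -0.02707988  0.134     ]
 [ 0.51406679 -0.06924284  0.134     ]
 [ 0.56197151  0.11777886  0.134     ]]
[[115 113 114 112 112 113 114 114 113 113 115 113]
 [113 114 112 113 113 113 114 114 114 115 113 115]
 [114 111  76  98  99 105 111 112 115 114 115 113]
 [115 108  73  95  68  44  48  60  84 105 113 114]
 [113  95  86  93  52  40  42  44  44  90 113 113]
 [114  77  93  93  44  43  43  43  45 108 113 114]
 [113 106  94  88  51  44  45  46  48 113 113 114]
 [116 113 114 113 113 105  83  67  72 113 112 114]
 [113 114 114 114 113 113 112 113 112 114 114 113]]
((280.9411926269531, 213.23532104492188), (21.828205108642578, 12.12678050994873), 14.03624439239502)
[[ 0.44578244  0.03917236  0.1475    ]
 [ 0.47025958  0.03258336  0.1475    ]
 [ 0.45838614 -0.0113483   0.1475    ]
 [ 0.43406127 -0.00459352  0.1475    ]] [[0.45208831 0.013919   0.1475    ]]
```

View pics/c.png

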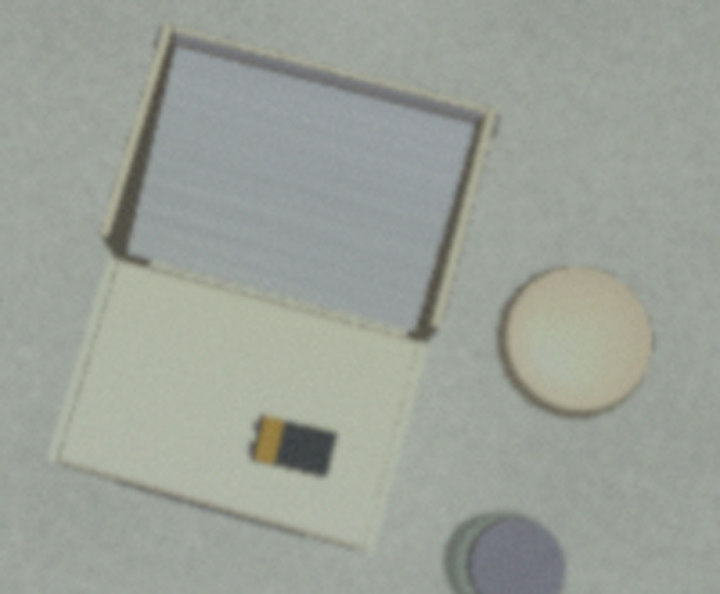

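The crop shows the sill corners at (52,458) and (368,550), and the cheek tops' outer corners at (167,27), (107,238), (437,328) and (494,112). The battery runs from (252,430) to (335,455) with its studs on the left. Next I'll fit the bin pose.

```bash
python3 - <<'E'
from h import *
f=lambda L:[(200+u/3.6,90+v/3.6) for u,v in L]
A=ray('top',f([(52,458),(368,550)]),.132)
B=ray('top',f([(107,238),(437,328),(494,112),(167,27)]),.182)
W=np.r_[A,B][:,:2]
L=np.array([(-.13,.1),(-.13,-.1),(0,.1),(0,-.1),(.13,-.1),(.13,.1)])
print(W)
M=cv2.estimateAffinePartial2D(L,W)[0]
th=np.arctan2(M[1,0],M[0,0]);R=np.array([[np.cos(th),-np.sin(th)],[np.sin(th),np.cos(th)]])
t=W.mean(0)-R@L.mean(0)
print('scale',np.hypot(*M[:,0]),'yaw',th,np.degrees(th),'lip',t);print('resid mm',1000*((W-t)@R-L))
b=ray('top',f([(260,417),(336,432),(328,475),(255,461)]),.1475)[:,:2]
print('batt bin mm',1000*((b-t)@R),1000*((b.mean(0)-t)@R))
for z in (.13,.1475): print(ray('side',[(241,191)],z))
def b2w(x,y,z):return np.r_[R@[x,y]+t,z]
P=[b2w(-.13,.1,.134),b2w(-.13,-.1,.134),b2w(0,-.1,.184),b2w(.13,-.1,.184),b2w(.13,.1,.184),b2w(0,.1,.184),b2w(0,0,.13)]
print(proj('side',P))
im=cv2.imread('pics/side0.png')
for p in proj('side',P):cv2.circle(im,tuple(int(round(x)) for x in p),1,(0,0,255),-1)
bb=[b2w(*((q-t)@R),.1475) for q in b]
for p in proj('side',bb):cv2.circle(im,tuple(int(round(x)) for x in p),0,(0,255,0),-1)
cv2.imwrite('pics/s.png',cv2.resize(im[125:260,195:350],None,fx=4.4,fy=4.4,interpolation=cv2.INTER_CUBIC))
np.savez('bin.npz',R=R,t=t)
E
```

```text
[[ 0.44689245  0.1560914 ]
 [ 0.39024607 -0.02968245]
 [ 0.5684286   0.11665125]
 [ 0.51276949 -0.06798956]
 [ 0.63735026 -0.1058701 ]
 [ 0.69412078  0.08148742]]Traceback (most recent call last):
  File "<stdin>", line 8, in <module>
cv2.error: OpenCV(4.12.0) /io/opencv/modules/calib3d/src/ptsetreg.cpp:1108: error: (-215:Assertion failed) count >= 0 && to.checkVector(2) == count in function 'estimateAffinePartial2D'
```

```bash
python3 - <<'E'
from h import *
f=lambda L:[(200+u/3.6,90+v/3.6) for u,v in L]
A=ray('top',f([(52,458),(368,550)]),.134)
B=ray('top',f([(107,238),(437,328),(494,112),(167,27)]),.184)
W=np.ascontiguousarray(np.r_[A,B][:,:2])
L=np.array([(-.13,.1),(-.13,-.1),(0,.1),(0,-.1),(.136,-.1),(.136,.1)])
M=cv2.estimateAffinePartial2D(L,W)[0]
th=np.arctan2(M[1,0],M[0,0]);R=np.array([[np.cos(th),-np.sin(th)],[np.sin(th),np.cos(th)]])
t=W.mean(0)-R@L.mean(0)
print('scale',np.hypot(*M[:,0]),'yaw',th,np.degrees(th),'lip',t);print('resid mm',1000*((W-t)@R-L))
b=ray('top',f([(260,417),(336,432),(328,475),(255,461)]),.1475)[:,:2]
print('batt bin mm',1000*((b-t)@R),1000*((b.mean(0)-t)@R))
def b2w(x,y,z):return np.r_[R@[x,y]+t,z]
P=[b2w(-.13,.1,.134),b2w(-.13,-.1,.134),b2w(0,-.1,.184),b2w(.136,-.1,.184),b2w(.136,.1,.184),b2w(0,.1,.184),b2w(0,0,.13)]
print(proj('side',P))
im=cv2.imread('pics/side0.png')
for p in proj('side',P):cv2.circle(im,tuple(int(round(x)) for x in p),1,(0,0,255),-1)
bb=[b2w(*((q-t)@R),.1475) for q in b]
for p in proj('side',bb):cv2.circle(im,tuple(int(round(x)) for x in p),0,(0,255,0),-1)
cv2.imwrite('pics/s.png',cv2.resize(im[125:260,195:350],None,fx=4.4,fy=4.4,interpolation=cv2.INTER_CUBIC))
np.savez('bin.npz',R=R,t=t)
E
```

```text
scale 0.9686144100479411 yaw -0.29523683648304827 -16.91582468727267 lip [0.53932843 0.02570687]
resid mm [[ 3.61743068 -2.51419589]
 [ 3.47629018  3.7880811 ]
 [ 1.00329445 -4.90412495]
 [ 1.4752943   2.80287094]
 [-4.68618936  2.81010491]
 [-4.88612025 -1.98273611]]
batt bin mm [[-70.12889883 -14.96557718]
 [-66.4684656  -59.67067069]
 [-91.65552641 -61.81427149]
 [-95.46869647 -19.14609539]] [-80.93039683 -38.89915369]
[[206.88780655 167.16302858]
 [224.7534385  213.40646731]
 [282.81316998 184.69875184]
 [340.79122736 175.34120307]
 [307.57067648 135.65507851]
 [256.85169597 142.602697  ]
 [268.49863033 181.52782344]]
```

View pics/s.png

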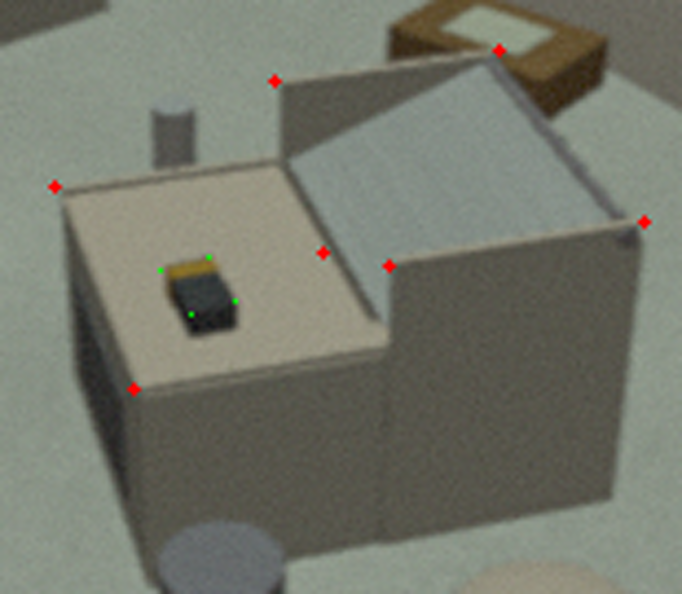

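The red predicted corners sit within about 2 px of the seen ones: (63,195) and (137,395) at the sill, (281,88), (390,265), (640,225) and (490,55) at the cheeks. I'll triangulate both views to refine.

```bash
python3 - <<'E'
from h import *
f=lambda L,o,s:np.array([(o[0]+(u+.5)/s-.5,o[1]+(v+.5)/s-.5) for u,v in L])
T=f([(52,458),(368,550),(107,238),(437,328),(494,112),(167,27)],(200,90),3.6)
S=f([(63,195),(137,395),(281,88),(390,265),(640,225),(490,55)],(195,125),4.4)
def tri(T,S):
    o=[];
    for n,q in(('top',T),('side',S)):
        m=camera_model(n);o+=[m['extrinsics'][:3],cv2.undistortPoints(q.reshape(-1,1,2),m['K'],m['dist'])[:,0].T]
    X=cv2.triangulatePoints(o[0],o[2],o[1],o[3]);return (X[:3]/X[3]).T
X=tri(T,S);print(X)
L=np.array([(-.13,.1),(-.13,-.1),(0,.1),(0,-.1),(.136,-.1),(.136,.1)])
W=np.ascontiguousarray(X[:,:2])
M=cv2.estimateAffinePartial2D(L,W)[0];th=np.arctan2(M[1,0],M[0,0]);R=np.array([[np.cos(th),-np.sin(th)],[np.sin(th),np.cos(th)]])
t=W.mean(0)-R@L.mean(0)
print('scale',np.hypot(*M[:,0]),np.degrees(th),t);print(1000*((W-t)@R-L))
bt=f([(260,417),(336,432),(328,475),(255,461)],(200,90),3.6)
bs=f([(217,262),(236,305),(190,316),(167,268)],(195,125),4.4)
Y=tri(bt,bs);print(Y);print(1000*((Y[:,:2]-t)@R),1000*((Y.mean(0)[:2]-t)@R))
np.savez('bin.npz',R=R,t=t)
E
```

```text
[[ 0.44813769  0.15736951  0.1284023 ]
 [ 0.39045474 -0.0290289   0.12755106]
 [ 0.57022397  0.11750917  0.17944547]
 [ 0.51355463 -0.06736418  0.18103879]
 [ 0.63985299 -0.10614962  0.18076412]
 [ 0.69498082  0.08263282  0.18063944]]
scale 0.9753074103991122 -16.930355153302113 [0.54095415 0.02641055]
[[ 3.06981324 -1.7458712 ]
 [ 2.16778975  3.13653555]
 [ 1.47249994 -4.32601321]
 [ 1.09603734  2.31052898]
 [-2.78477116  1.98529614]
 [-5.0213691  -1.36047628]]
[[ 0.47109663  0.03143409  0.14341307]
 [ 0.45907731 -0.01130504  0.14533884]
 [ 0.43452689 -0.0061634   0.14480025]
 [ 0.44426419  0.03533466  0.14730074]]
[[-68.292762   -15.53732907]
 [-67.34512821 -59.92425524]
 [-92.32881667 -62.15476089]
 [-95.09814666 -19.61966191]] [-80.76621338 -39.30900178]
```

```bash
cat >> h.py <<'E'
from scipy.spatial.transform import Rotation as Ro
B=np.load('bin.npz') if __import__('os').path.exists('bin.npz') else None
def plan(bx,by,z,n,show=None):
    """rows to bring TCP to bin (mm) pose, tool down, tool y along bin +x"""
    o=monitor.get_obs();R,t=B['R'],B['t']
    p=o['position'];q=Ro.from_quat(o['eef_rot'])
    T=np.r_[R@[bx/1e3,by/1e3]+t,z/1e3]
    ex,ey=np.r_[R[:,0],0],np.r_[R[:,1],0]
    G=Ro.from_matrix(np.c_[ey,ex,[0,0,-1]])
    rv=(q.inv()*G).as_rotvec();d=(T-p)/n
    print('t',o['time_s'],'bin',1e3*(R.T@(p[:2]-t)),p[2],'F',o['force'],'turn deg',np.degrees(rv))
    for i in range(n):
        qi=q*Ro.from_rotvec(rv*i/n)
        print(np.round(np.r_[qi.inv().apply(d)/.06,np.degrees(rv)/n/10],3))
E
python3 -c "
from h import *
plan(-61.5,-39,230,11)"
```

```text
t 0.1 bin [-427.15331546  385.99079894] 0.2308734136151226 F [-0.57719321 -0.10465009 -0.496052  ] turn deg [-4.30413807e-02  4.38732064e-02  8.17318090e+01]
[-0.641 -0.558  0.002 -0.     0.     0.743]
[-0.708 -0.47   0.002 -0.     0.     0.743]
[-0.762 -0.375  0.002 -0.     0.     0.743]
[-0.804 -0.273  0.002 -0.     0.     0.743]
[-0.833 -0.166  0.002 -0.     0.     0.743]
[-0.848 -0.057  0.002 -0.     0.     0.743]
[-0.848  0.053  0.001 -0.     0.     0.743]
[-0.834  0.162  0.001 -0.     0.     0.743]
[-0.806  0.268  0.001 -0.     0.     0.743]
[-0.764  0.37   0.001 -0.     0.     0.743]
[-0.71   0.466  0.001 -0.     0.     0.743]
```

Call:
arm_command(
  commands=[-0.64,-0.56,0,0,0,0.74,-0.71,-0.47,0,0,0,0.74,-0.76,-0.375,0,0,0,0.74,-0.8,-0.27,0,0,0,0.74,-0.83,-0.17,0,0,0,0.74],
  jaw=100,
)

```text
time_s: 0.72
position: [0.3477, 0.2858, 0.2313]
eef_rot: [0.518, 0.855, -0.0, 0.0]
force: [1.6, 0.0, -0.3]
gripper_width: 0.0857
finger_force: 0.0
```

Call:
arm_command(
  commands=[-0.85,-0.06,0,0,0,0.74,-0.85,0.05,0,0,0,0.74,-0.83,0.16,0,0,0,0.74,-0.8,0.27,0,0,0,0.74,-0.76,0.37,0,0,0,0.74],
)

```text
time_s: 1.35
position: [0.4511, 0.0535, 0.2313]
eef_rot: [0.763, 0.647, -0.0, -0.0]
force: [0.8, 0.3, -0.6]
gripper_width: 0.0856
finger_force: 0.0
```

Call:
arm_command(
  commands=[-0.7,0.46,0,0,0,0.74,0,0,0,0,0,0,0,0,0,0,0,0],
)

```text
time_s: 1.72
position: [0.4709, 0.0095, 0.2311]
eef_rot: [0.802, 0.598, -0.0, -0.0]
force: [0.0, -0.3, -1.3]
gripper_width: 0.0855
finger_force: 0.0
```

```bash
python3 - <<'E'
from h import *
plan(-61.5,-39,230,2)
im=get_image('wrist');m=camera_model('wrist');cv2.imwrite('pics/w1.png',im[:,:,::-1])
import pickle;pickle.dump(m,open('w1.pkl','wb'))
R,t=B['R'],B['t']
b2=lambda x,y,z:np.r_[R@[x/1e3,y/1e3]+t,z/1e3]
P=[b2(0,-94,130),b2(0,94,130),b2(-130,-100,134),b2(-130,100,134),b2(-81,-39,147.5)]
print(np.round(proj('wrist',P)))
E
```

```text
t 1.725 bin [-62.0772707  -36.53832398] 0.23109492689457517 F [ 0.0494393  -0.28018146 -1.28413137] turn deg [-4.03784873e-02  1.38849788e-04  3.75748137e-01]
[-0.021  0.005  0.009 -0.002  0.     0.019]
[-0.021  0.005  0.009 -0.002  0.     0.019]
[[321. 248.]
 [337.  45.]
 [194. 254.]
 [179.  35.]
 [240. 202.]]
```

View pics/w1.png

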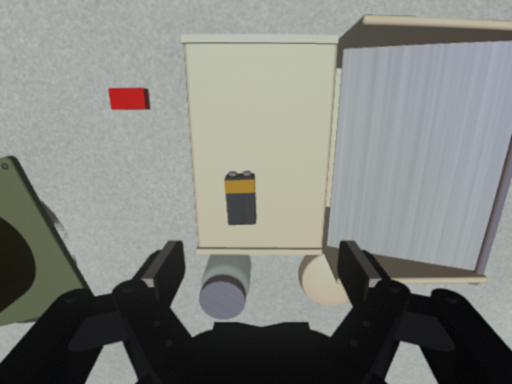

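The wrist view shows the lip edge from (335,40) to (322,250) and the battery centred at (240,202). Both match the predictions to within 2 px. Now I descend with the fingers straddling the battery.

Call:
arm_command(
  commands=[-0.04,0.01,0.35,0,0,0.04,0,0,0.35,0,0,0,0,0,0.35,0,0,0,0,0,0.3,0,0,0,0,0,0.2,0,0,0],
)

```text
time_s: 2.4
position: [0.4708, 0.0075, 0.1377]
eef_rot: [0.803, 0.596, -0.0, -0.0]
force: [0.4, -0.5, 0.4]
gripper_width: 0.0857
finger_force: 0.0
```

Call:
arm_command(
  commands=[0,0,0.2,0,0,0,0,0,0,0,0,0,0,0,0,0,0,0],
)

```text
time_s: 2.78
position: [0.4712, 0.0067, 0.1267]
eef_rot: [0.804, 0.595, 0.0, 0.0]
force: [-0.0, 0.3, 0.7]
gripper_width: 0.0854
finger_force: 0.0
```

```bash
python3 - <<'E'
from h import *
plan(-61.5,-39,124,1)
im=get_image('side');cv2.imwrite('pics/s2.png',cv2.resize(im[100:260,180:360,::-1],None,fx=3.5,fy=3.5,interpolation=cv2.INTER_CUBIC))
E
```

```text
t 2.775 bin [-60.96376795 -39.20861229] 0.12668673494181681 F [-0.00522483  0.32696079  0.70962432] turn deg [ 0.02631207 -0.00267473 -0.06624701]
[ 0.003 -0.009  0.045  0.003 -0.    -0.007]
```

View pics/s2.png

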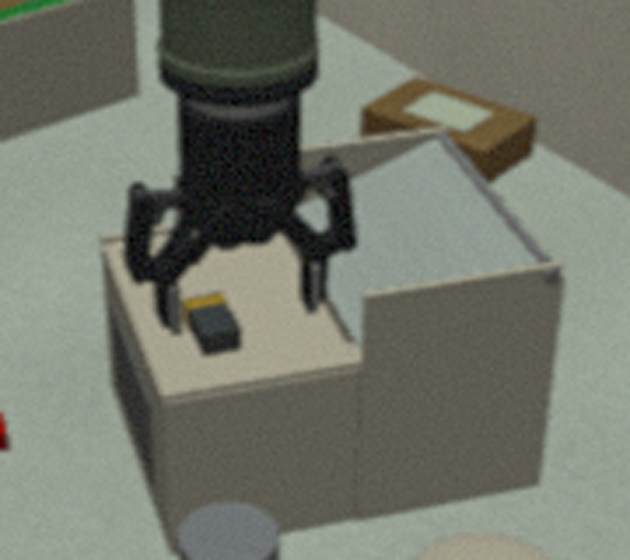

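The side view shows the fingertips at (172,333) and (312,308) straddling the battery at (213,325), in line with it and clear of the shut flap. I'll lower slightly and advance slowly.

Call:
arm_command(
  commands=[0,0,0.05,0,0,0,0,0.1,0,0,0,0,0,0.1,0,0,0,0,0,0.1,0,0,0,0,0,0.1,0,0,0,0],
)

```text
time_s: 3.45
position: [0.4944, -0.0005, 0.1233]
eef_rot: [0.804, 0.595, -0.0, -0.0]
force: [-1.1, 0.4, 0.6]
gripper_width: 0.0855
finger_force: 0.7
```

Call:
arm_command(
  commands=[0,0.1,0,0,0,0,0,0.1,0,0,0,0,0,0.1,0,0,0,0,0,0.1,0,0,0,0,0,0.05,0,0,0,0],
)

```text
time_s: 4.08
position: [0.5201, -0.0084, 0.1232]
eef_rot: [0.804, 0.595, -0.0, 0.0]
force: [-2.0, 0.5, 1.1]
gripper_width: 0.0853
finger_force: 0.9
```

```bash
python3 - <<'E'
from h import *
plan(38,-39,124,1)
im=get_image('side')[100:260,180:360,::-1];w=get_image('wrist')[:,:,::-1]
cv2.imwrite('pics/s3.png',np.hstack([cv2.resize(im,(405,360),interpolation=cv2.INTER_CUBIC),cv2.resize(w[:,40:472],(395,360))]))
E
```

```text
t 4.075 bin [ -9.79842099 -39.34196996] 0.12324557104252118 F [-1.98892381  0.50424264  1.09211971] turn deg [-0.00256397  0.00685709 -0.0707563 ]
[ 0.007  0.797 -0.013 -0.     0.001 -0.007]
```

View pics/s3.png

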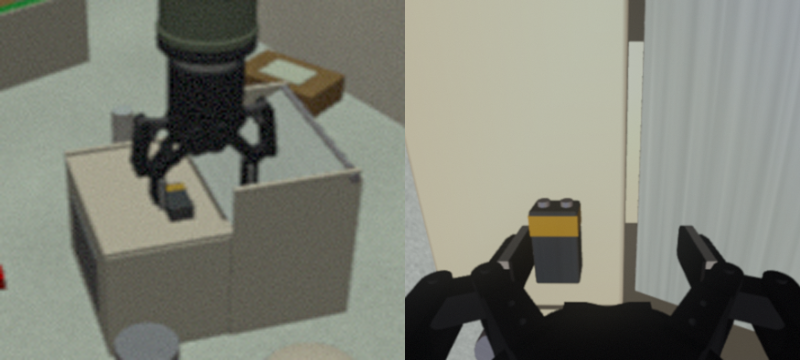

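The side view shows the back finger on the battery at (178,200) and the front finger pressing the flap in. In the wrist view the battery is straight at (555,240), and a gap is opening at the lip, x about 632. I continue.

Call:
arm_command(
  commands=[0,0.1,0,0,0,0,0,0.1,0,0,0,0,0,0.1,0,0,0,0,0,0.1,0,0,0,0,0,0.1,0,0,0,0],
)

```text
time_s: 4.8
position: [0.5488, -0.0172, 0.1233]
eef_rot: [0.804, 0.595, -0.0, -0.0]
force: [-2.8, -0.3, 1.2]
gripper_width: 0.0853
finger_force: 1.3
```

Call:
arm_command(
  commands=[0,0.1,0,0,0,0,0,0.1,0,0,0,0,0,0.1,0,0,0,0,0,0,0,0,0,0,0,0,0,0,0,0],
)

```text
time_s: 5.42
position: [0.566, -0.0224, 0.1235]
eef_rot: [0.804, 0.595, 0.0, 0.0]
force: [-1.3, -0.1, 3.3]
gripper_width: 0.0854
finger_force: 1.4
```

```bash
python3 - <<'E'
from h import *
plan(42,-39,124,1)
im=get_image('side')[100:260,180:360,::-1];w=get_image('wrist')[:,:,::-1]
cv2.imwrite('pics/s4.png',np.hstack([cv2.resize(im,(405,360),interpolation=cv2.INTER_CUBIC),cv2.resize(w[:,40:472],(395,360))]))
E
```

```text
t 5.425 bin [ 38.193366   -39.37263955] 0.12349490054349928 F [-1.31268267 -0.12465341  3.28513642] turn deg [ 5.22816958e-02 -4.82065274e-05 -7.16548055e-02]
[ 0.006  0.063 -0.008  0.005 -0.    -0.007]
```

View pics/s4.png

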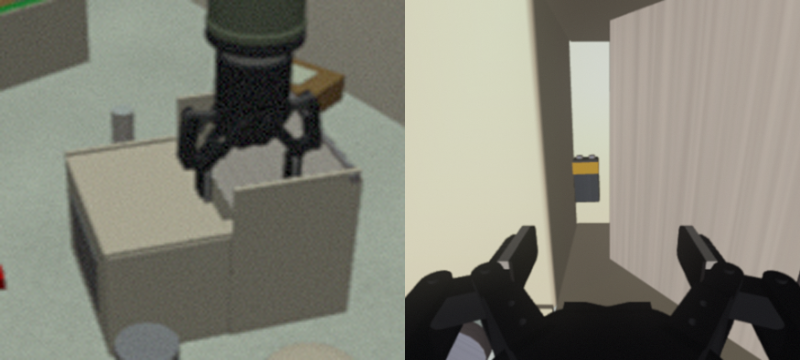

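The battery lies on the chamber floor at (586,180) in the wrist view, and the flap is held open. I lift slowly so the flap closes softly behind the finger.

Call:
arm_command(
  commands=[0,0,-0.15,0,0,0,0,0,-0.15,0,0,0,0,0,-0.15,0,0,0,0,0,-0.15,0,0,0,0,0,-0.2,0,0,0],
)

```text
time_s: 6.15
position: [0.5659, -0.0223, 0.1721]
eef_rot: [0.804, 0.595, 0.0, 0.0]
force: [-0.5, -0.6, -0.5]
gripper_width: 0.0853
finger_force: 0.0
```

Call:
arm_command(
  commands=[0,0,-0.4,0,0,0,0,0,-0.5,0,0,0,0,-0.5,-0.4,0,0,0,0,-0.8,0,0,0,0,0,-0.8,0,0,0,0],
)

```text
time_s: 6.78
position: [0.4439, 0.0149, 0.2499]
eef_rot: [0.804, 0.595, 0.0, 0.0]
force: [0.9, 0.7, -0.5]
gripper_width: 0.0854
finger_force: 0.0
```

Call:
arm_command(
  commands=[0,-0.5,0,0,0,0,0,0,0,0,0,0,0,0,0,0,0,0],
)

```text
time_s: 7.15
position: [0.4173, 0.0232, 0.2497]
eef_rot: [0.804, 0.595, 0.0, 0.0]
force: [-0.4, 0.8, 0.6]
gripper_width: 0.0853
finger_force: 0.0
```

```bash
python3 - <<'E'
from h import *
print(monitor.get_obs()['force'])
im=get_image('side')[:,:,::-1];w=get_image('wrist')[:,:,::-1]
cv2.imwrite('pics/s5.png',np.hstack([cv2.resize(im,(400,300)),cv2.resize(w,(400,300))]))
E
```

```text
[-0.42341699  0.81721263  0.56385619]
```

View pics/s5.png

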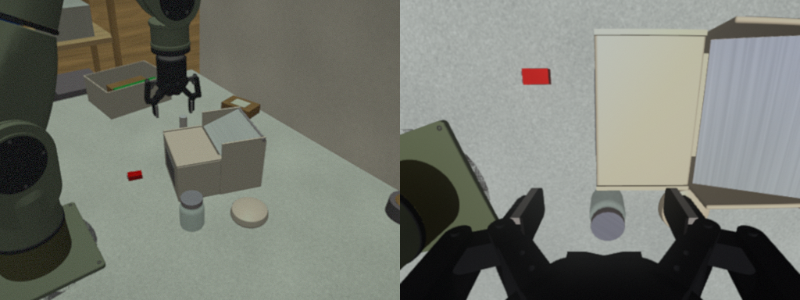

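The flap is shut (235,128), the sill is empty, the jar, alarm and torch have not moved, and the gripper touches nothing.

```bash
python3 -c "
from bench import order;print(order.close_job())"
```

```text
the job is handed in; nothing more can be done
None
```

The battery is in the bin: one finger held the flap open while the other pushed it over the lip, then the flap shut, nothing else was moved, and the job was handed in about 7 s into the 35 s limit.

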